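# Move a jar rack's stop up to its row

## Robot

A 6-joint arm with a two-finger parallel gripper is mounted at the origin on the work surface. World frame = base frame: x ahead of the robot, y to its left, z up, the work surface at z = 0. Lengths are in m, angles in rad, forces in N, time in s.
With the tool pointing down it reaches from about 0.275 to 0.775 m from the base axis. Payload 14.6 kg.
Tool frame: the origin (TCP) lies between the finger pads; the fingertips stand manip.finger_overhang ahead of it and the grasp point (between the pads) lies 8 mm behind it (manip.finger_overhang is the distance from the TCP to the fingertips, in m); z points along the fingers, y is the line along which they close (so a half turn about z gives the same grasp; the last joint's range is limited). The gripper opens to 85 mm and grips with 20 to 120 N. Pads are 22 mm wide; open, the fingers measure 114 mm over their backs; the gripper's body (76 mm by 85 mm) begins 54 mm behind the grasp point. The pads swing forward as they close: fully open they stand 13 mm farther back than shut.
Start: joints at [-1.504, 0.263, -0.048, 1.259, 0, 1.415], TCP at [0.115, -0.512, 0.242] pointing down, gripper open.
Joint ranges: [-2.65, 2.65], [-0.89, 1.7], [-1.18, 1.37], [-2.13, 2.11], [-1.35, 1.29], [-3.14, 3.14]. Speed limits (rad/s): [1.89, 1.89, 2.57, 2.79, 3.14, 3.14].

## Interface

Orientations are given as a rotation vector (axis times angle).
In Python, from station import manip, effector, kinematics, snapshot, camera_model, nets gives the robot as it stands. Calls block until the motion is done:
- manip.move_ptp(position, orientation): joint-space move of the TCP to a pose.
- manip.move_l(position, attitude=None, vel=0.15, contact_N=None): straight line of the TCP; attitude=None keeps the orientation; vel is the mean speed in m/s. With contact_N (N) it stops when the force on the tool has changed by that much, and returns True; else False.
- manip.move_j(angles): joint-space move.
- effector.grip(opening, grip_force=None): finger opening in m; grip_force is the grip in N (None keeps the last); returns when the fingers have stopped.
- manip.sleep(seconds).
- kinematics.solve_ik(position, orientation): joint angles nearest the present ones, or None.
- snapshot(name): name is "scene" or "side" or "wrist"; returns (picture, depth): 384x512x3 uint8, red, green, blue; 384x512 float32, m along the optical axis (not along the pixel's ray), 0 where there is no reading.
- camera_model(name): a dict with "vertical_fov" (degrees; the focal length in pixels is half the picture's height over the tangent of half this angle, whatever the lens; pixels are square), "cx", "cy" (the principal point, pixels), "R" (3x3) and "t" (3): a world point X has camera coordinates R X + t. Camera axes: x right, y down, z forward; pixel columns grow to the right and rows downward; lengths in m; the calibration is good to about 2 mm. A picture is of the moment at which its call begins: read the wrist's pose just before it. camera_model takes no time and is no camera call; for the wrist camera it gives the pose at the moment of the call.
A pose or a line that the arm cannot do raises manip.MotionError and nothing moves.
- manip.job_done(): hands the job in; it is judged then, once.
Trained networks look in the newest picture that a camera, given by its name, has taken for a name from the list of things; names that differ only in an ending like _2 or _b are one class to them, and where a whole thing is asked for, a point or a joint stands for the part that bears it (a point fixed in the world has none). Each returns a list of dicts, best first, with "confidence" (0 to 1); they miss things now and then, are a little off and sometimes report something else, mostly with a low value. They report only what shows in the picture. A call takes as long as a camera call.
- nets.search_frame(camera, label): "centre" ([column, row] in pixels, amid what is visible of it).
Readings, each from a call of its own:
- manip.current_clock(): time.
- manip.current_joint_pos(): joint angles.
- manip.current_dq(): joint speeds.
- manip.current_effort(): joint torques, N m.
- manip.current_tool_pos(): TCP position.
- manip.current_tool_rot(): TCP orientation.
- manip.current_force(): force on the tool from outside, world axes, zero at the start.
- manip.current_moment(): the same for the moment, N m.
- manip.current_gripper_width(): finger opening in m.
- manip.current_gripper_force(): force on a finger pad.
Only numpy, scipy, OpenCV 4.12 (cv2) and the standard library are available. Lean on these libraries where they do the work, as an engineer would, in place of code of your own. Each camera call takes 0.05 s, during which the arm holds its last target. There are 200 camera calls.

## Task

Two notched racks each hold a row of three small capped sample jars between their rails; in one rack the lift-out stop has been left one notch too far back, so its jars can slide about, while in the other the stop already stands close to its jars. In the loose rack, lift the stop out of its notch, shift it one notch towards its jars and drop it into that notch, so that its crossbar sits fully down in both rails close to the row. Leave the jars standing where they are and do not disturb the other rack's stop.

Things in the scene. Friction and masses are not known exactly. Their poses are not given: they have to be found in the camera images.
- stop: Stop to move: loose grey plastic piece, 120 g. Origin: middle of its crossbar's underside, 50 mm over the bench. x along the rails, away from the jars; y along the bar; z up. Crossbar 14 (x) x 100 x 14 mm high. Grip tab up from its middle: 12 thick (x), 36 wide, z 14 to 75. Plate hanging between the rails: 8 x 50, to z -33. Starts one notch (50 mm, +x) from notch. Rack and jars stay below z 18.
- notch (a point): Middle of the goal notch's floor, where the stop's origin must come; axes as the stop's. The rack (fixed aluminium, 320 x 82 mm) has two 12 mm rails, 58 mm apart inside, notched every 50 mm, floors 50 mm over the bench. Notches are 18 mm deep, 20 wide at the floor, 40 at the top: a bar up to 10 mm off along the rails slides in. Raise the bar over 18 mm to pass the teeth between.
- rack_jar0: Capped glass jar ending the row in the loose rack, nearest the stop: diameter 50, height 60 mm, loose on the rack's 8 mm thick base (top 68 mm over the bench). Origin: centre of its underside, z up. It stands about 43 mm from the goal notch on its -x side; two equal jars are behind it.
- stop2: Stop of the other, identical rack, already in the notch next to its own three jars; shape, size, material, origin and axes as stop. Leave it alone.

How it is judged:
By the outcome, as a careful person would: the job done as asked, in the order asked, and still so for the second after the job is handed in, with the robot touching nothing.
It also fails if it takes over 35 s, if anything falls off the work surface, if the arm or the gripper's body presses on something with over 40 N, if the wrist force passes 120 N, or if a joint passes its speed limit or range.

## Working session

There is one attempt and no reset: what is moved stays moved. The work goes in short steps, each a Python script; the robot and the scene stay as the last script left them, time stands still between calls to the robot, and variables do not carry over. Pictures are saved under pics/ and viewed, at most 10 in all, crops included, and the job is handed in when it is done.

```bash
mkdir -p pics; ls; cat > h.py <<'E'
import numpy as np, cv2
from station import manip, effector, kinematics, snapshot, camera_model, nets
def snap(name):
    m=camera_model(name); p,d=snapshot(name); return p,d,m
def world(d,m):
    h,w=d.shape; f=h/2/np.tan(np.radians(m["vertical_fov"])/2)
    v,u=np.mgrid[:h,:w]
    c=np.stack([(u-m["cx"])/f*d,(v-m["cy"])/f*d,d],-1)
    P=(c-np.array(m["t"]))@np.array(m["R"])
    P[d<=0]=np.nan; return P
E
python3 - <<'E'
from h import *
ims=[]
for c in("scene","side"):
    p,d,m=snap(c); P=world(d,m); np.save(c,P); ims.append(p)
    for l in("stop","rack_jar0","stop2"):
        for r in nets.search_frame(c,l):
            u,v=np.round(r["centre"]).astype(int); print(c,l,u,v,round(r["confidence"],2),P[v,u].round(3))
cv2.imwrite("pics/a.png",cv2.resize(np.hstack(ims)[...,::-1],(800,300)))
cv2.imwrite("pics/b.png",ims[0][...,::-1])
print(manip.current_clock(),manip.finger_overhang,manip.current_tool_rot())
E
```

```text
pics
scene stop 156 228 0.78 [ 0.537 -0.236  0.075]
scene rack_jar0 313 146 0.51 [0.531 0.195 0.07 ]
scene stop2 156 228 0.78 [ 0.537 -0.236  0.075]
side stop 274 285 0.88 [ 0.528 -0.252  0.099]
side stop 257 138 0.81 [0.597 0.232 0.085]
side rack_jar0 228 152 0.61 [0.516 0.208 0.068]
side stop2 274 285 0.88 [ 0.528 -0.252  0.099]
side stop2 257 138 0.81 [0.597 0.232 0.085]
0.4 0.011 [-3.12215605e+00 -3.47644703e-01  4.57598453e-05]
```

View pics/a.png

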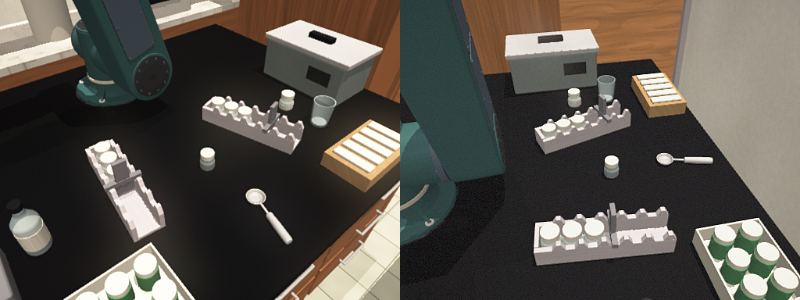

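View pics/b.png

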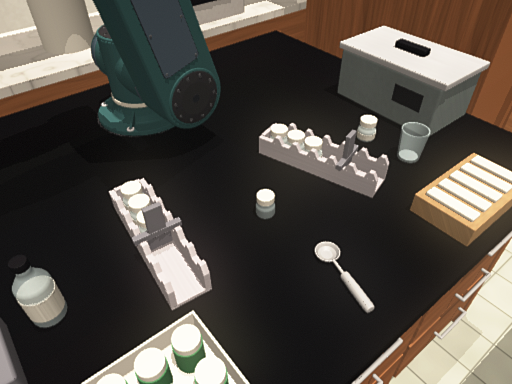

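The loose rack is the far one: there is a gap between the third jar (313,146) and its stop (349,148). The near rack's stop (150,220) sits right at its jars. Next I get the loose stop's pose from the point clouds and look from above with the wrist camera.

```bash
cat >> h.py <<'E'
def fit(Ps,c,zlo,zhi,r):
    Q=np.concatenate([P.reshape(-1,3) for P in Ps]); Q=Q[np.isfinite(Q).all(1)]
    k=(np.hypot(*(Q[:,:2]-c).T)<r)&(Q[:,2]>zlo)&(Q[:,2]<zhi); return Q[k]
def rect(Q):
    (c,s,a)=cv2.minAreaRect(Q[:,:2].astype(np.float32)); return np.round(c,4),np.round(s,4),a
E
python3 - <<'E'
from h import *
S=[np.load("scene.npy"),np.load("side.npy")]
for n,P in zip("ab",S):
    q=fit([P],[.6,.23],.09,.14,.06); print(n,len(q),rect(q) if len(q)>3 else 0,q[:,2].max(),q.mean(0))
    q=fit([P],[.55,.22],.03,.075,.2);print("rack",rect(q))
q=fit(S,[.6,.23],.09,.3,.25); print(rect(q), q[:,2].max())
# look from above with wrist
from scipy.spatial.transform import Rotation as R
c=np.array([.57,.225])
m=camera_model("wrist"); print("cam in world",-np.array(m["R"]).T@m["t"], manip.current_tool_pos(), np.array(m["R"])[2])
for yaw in np.radians([0,90,-90,180]):
    rv=(R.from_euler("z",yaw)*R.from_euler("x",np.pi)).as_rotvec()
    print(np.degrees(yaw),kinematics.solve_ik([c[0],c[1],.3],rv))
E
```

```text
a 169 (array([0.6036, 0.2372]), array([0.0126, 0.0377]), 16.96506118774414) 0.1290809750405735 [0.60694265 0.23242864 0.11302278]
rack (array([0.5173, 0.29  ]), array([0.3234, 0.2471]), 14.814558982849121)
b 149 (array([0.6015, 0.2356]), array([0.014 , 0.0383]), 20.89139175415039) 0.1293886786371741 [0.60094451 0.23136456 0.11192029]
rack (array([0.5149, 0.2874]), array([0.3214, 0.2462]), 15.649359703063965)
(array([0.6329, 0.314 ]), array([0.2032, 0.0308]), 69.104736328125) 0.1293886786371741
cam in world [ 0.19310671 -0.49557587  0.37396276] [ 0.11545737 -0.51211106  0.24221642] [-0.30439134 -0.06853239 -0.95007853]
0.0 [ 0.24306378  0.41583921  0.33923064  1.49418776  0.         -2.89852887]
90.0 [0.24306378 0.41583921 0.33923064 1.49418776 0.         1.81386011]
-90.0 [ 0.24306378  0.41583921  0.33923064  1.49418776  0.         -1.32773255]
180.0 [0.24306378 0.41583921 0.33923064 1.49418776 0.         0.24306378]
```

```bash
cat >> h.py <<'E'
from scipy.spatial.transform import Rotation as R
def rv(deg): return (R.from_euler("z",deg+90,degrees=True)*R.from_euler("x",np.pi)).as_rotvec()
E
python3 - <<'E'
from h import *
manip.move_ptp([.602,.236,.27],rv(17))
manip.sleep(.2)
p,d,m=snap("wrist"); P=world(d,m); np.save("wrist",P)
cv2.imwrite("pics/c.png",p[...,::-1])
for l in("stop","rack_jar0"):
    for r in nets.search_frame("wrist",l):
        u,v=np.round(r["centre"]).astype(int); print(l,u,v,round(r["confidence"],2),P[v,u].round(3))
q=fit([P],[.602,.236],.10,.14,.05);print("tab",len(q),rect(q),q[:,2].max())
t=fit([P],[.602,.236],.122,.14,.05);print("top",len(t),rect(t))
a=np.radians(17);e=np.array([np.cos(a),np.sin(a)]);n=np.array([-e[1],e[0]])
q=fit([P],[.56,.222],.058,.076,.2);l=(q[:,:2]-[.602,.236]);q=q[abs(l@n)<.055];print("rack",rect(q))
print(manip.current_clock(),manip.current_tool_pos())
E
```

```text
stop 253 164 0.81 [0.594 0.251 0.125]
rack_jar0 186 160 0.78 [0.519 0.219 0.068]
tab 453 (array([0.6027, 0.2374]), array([0.0115, 0.0362]), 17.079788208007812) 0.1273465523112582
top 404 (array([0.6027, 0.2373]), array([0.0115, 0.036 ]), 17.356245040893555)
rack (array([0.5405, 0.2181]), array([0.3014, 0.0999]), 17.156766891479492)
3.875 [0.60202388 0.2358416  0.27000126]
```

View pics/c.png

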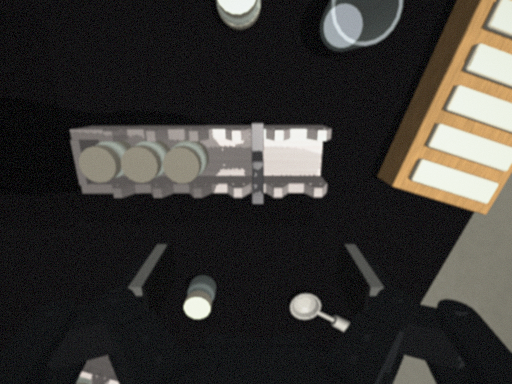

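The wrist view is clear. The jars are at columns 100, 145 and 186 (row 160), the stop's bar is at column 257, and the goal notch lies between them. Nothing is in the fingers' way, so I grasp the tab.

```bash
python3 - <<'E'
from h import *
c=np.array([.6027,.2373]); o=rv(17.2)
effector.grip(.05)
manip.move_l([*c,.18],o,vel=.15)
print("down",manip.move_l([*c,.098],o,vel=.08,contact_N=12))
effector.grip(.0,grip_force=40); manip.sleep(.2)
print("w",manip.current_gripper_width(),manip.current_gripper_force(),manip.current_force(),manip.current_tool_pos())
manip.move_l([*c,.128],o,vel=.05)
print("w",manip.current_gripper_width(),manip.current_gripper_force(),manip.current_force(),manip.current_tool_pos(),manip.current_clock())
p,d,m=snap("side"); cv2.imwrite("pics/d.png",cv2.resize(p[80:220,150:360,::-1],None,fx=3,fy=3))
E
```

```text
down False
w 0.011490871770853324 43.92180383205414 [-2.64614096 -0.88814303  6.14454961] [0.60276919 0.23732247 0.09828103]
w 0.011687062039765246 42.80373573303223 [-0.11135084 -0.30100248 -2.13191572] [0.60260351 0.23726263 0.12782881] 7.6167
```

View pics/d.png

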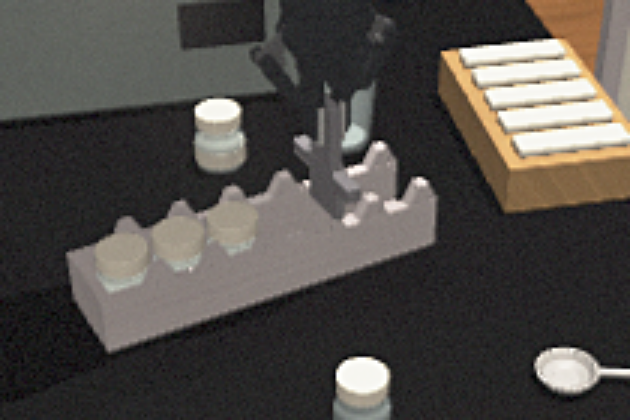

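The stop is held and raised 30 mm, with its bar (crop 325,180) level and above the teeth. Now I shift it and lower it.

```bash
python3 - <<'E'
from h import *
a=np.radians(17.2); g=np.array([.6027,.2373])-.05*np.array([np.cos(a),np.sin(a)]); o=rv(17.2)
z0=manip.current_tool_pos()[2]
manip.move_l([*g,z0],o,vel=.06)
manip.move_l([*g,.106],o,vel=.05)
print("contact",manip.move_l([*g,.0965],o,vel=.02,contact_N=8))
print(manip.current_tool_pos(),manip.current_force(),manip.current_gripper_width(),manip.current_clock())
E
```

```text
contact True
[0.55526421 0.22259937 0.09819712] [0.82216334 0.67301336 4.21562244] 0.011518531570067407 9.6583
```

```bash
python3 - <<'E'
from h import *
effector.grip(.045); manip.sleep(.2)
p=np.array(manip.current_tool_pos()); o=rv(17.2)
manip.move_l([p[0],p[1],.18],o,vel=.08)
manip.move_l([.602,.236,.27],o,vel=.15); manip.sleep(.2)
p,d,m=snap("wrist"); P=world(d,m)
p2,_,_=snap("side")
cv2.imwrite("pics/e.png",np.hstack([p[100:220,50:350,::-1].repeat(2,0).repeat(2,1)[:240],p2[90:210,150:250,::-1].repeat(2,0).repeat(2,1)]))
t=fit([P],[.555,.2225],.115,.14,.05);print("top",len(t),rect(t),np.median(t[:,2]))
a=np.radians(17.2);e=np.array([np.cos(a),np.sin(a)]);n=np.array([-e[1],e[0]])
q=fit([P],[.555,.2225],.055,.075,.06);l=q[:,:2]-[.555,.2225];q=q[(abs(l@e)<.005)&(abs(l@n)>.0)]
l=q[:,:2]-[.555,.2225]
for s in(1,-1): k=(s*(l@n)>.025);print("bar top z side",s,k.sum(),np.median(q[k,2]))
for r in nets.search_frame("wrist","rack_jar0"):
    u,v=np.round(r["centre"]).astype(int); print(u,v,round(r["confidence"],2),P[v,u].round(3))
print(manip.current_clock())
E
```

```text
top 447 (array([0.5544, 0.2227]), array([0.0122, 0.0355]), 17.0107479095459) 0.1250904057341269
bar top z side 1 188 0.06437105098607016
bar top z side -1 121 0.06451655825474387
185 159 0.96 [0.517 0.22  0.068]
12.6333
```

View pics/e.png

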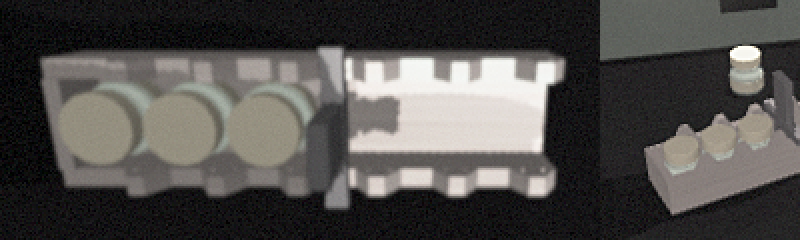

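The bar (crop column 332) lies across both rails next to the third jar. Its top measures 64 mm on both sides, so it is fully seated, and the jars have not moved.

```bash
python3 -c "
from h import *
print(manip.job_done())"
```

```text
the job is handed in; nothing more can be done
None
```

The loose rack's stop now sits fully down in both rails one notch closer to its jars; the jars are still standing in place, I didn't touch the other rack, and I handed the job in at about 12.6 s.

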